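Slide the blue adapter plate out of its dock and lay it on the heater bar

ROBOT

A 6-joint arm with a two-finger parallel gripper is mounted at the origin on the work surface. World frame = base frame: x ahead of the robot, y to its left, z up, the work surface at z = 0. Lengths are in m, angles in rad, forces in N, time in s.
With the tool pointing down it reaches from about 0.3 to 0.85 m from the base axis. Payload 5.4 kg.
Tool frame: the origin (TCP) lies midway between the tips of the shut fingers; the grasp point (between the pads) lies 19 mm behind it; z points along the fingers, y is the line along which they close (so a half turn about z gives the same grasp; the last joint's range is limited). The gripper opens to 85 mm and grips with 20 to 120 N. Pads are 22 mm wide; open, the fingers measure 114 mm over their backs; the gripper's body (76 mm by 85 mm) begins 54 mm behind the grasp point. The pads swing forward as they close: fully open they stand 13 mm farther back than shut.
Start: joints at [0.934, 0.158, 1.597, -0, 1.386, -0.21], TCP at [0.238, 0.523, 0.231] pointing down, gripper open.
Joint ranges: [-2.91, 2.91], [-0.94, 2.29], [0.18, 2.7], [-1.29, 4.43], [0.17, 2.64], [-3, 3]. Speed limits (rad/s): [2.57, 2.57, 3.14, 3.14, 3.14, 3.14].

INTERFACE

Orientations are given as a unit quaternion [x, y, z, w].
In Python, from cell import env, eyes gives the robot as it stands. The module is installed in compiled form; this text tells all that it offers.
- The arm moves only by the tool servo_tool, never from a script. Its argument "series" is a list of rows, each a list of 3 entries, a list of its own where there are three numbers: the shift along the tool's x, y, z in mm, then the turn, a rotation vector about the tool's x, y, z in degrees, then the finger opening in mm, from 0 to 85.4. A call has 1 to 10 rows; each row is the pose to reach, as a shift and turn from the pose commanded when the call began, along the tool's axes at that moment; what a row does not reach only later rows make up. A row lasts 1/10 s, in which the tool goes at most 50 mm and 8.59 degrees, less where a joint would pass 70% of its speed; a pose out of reach is approached as far as the arm can. A call with a gripper value outside its range is refused whole. The fingers move at their own pace and stop on an object; "grip_force" is the grip in N (left out, the last holds). Time passes only in rows, so rows that repeat a pose let the fingers close. It gives the time, the measured TCP pose, the force, the opening and the grip force at its end, in the units of the state.
- env.read_state(): the state, without advancing time (a new reading comes with each control period).
- eyes.snapshot(name): name is "scene" or "top"; returns a dict with "image" (420x560x3 uint8, red, green, blue), "intrinsics" (3x3 intrinsics, pixels), "view" (4x4, takes a point from world to camera coordinates). Camera axes: x right, y up, looking along -z (the intrinsics and any distortion apply to the point x, -y, -z); pixel columns grow to the right and rows downward; lengths in m; the calibration is good to about 2 mm. A picture is of the moment at which its call begins. There is no depth.
- env.job_done(): hands the job in; it is judged then, once.
The state is a dict: "time": time; "joints": joint angles; "joint_velocities": joint speeds; "joint_efforts": joint torques, N m; "position": TCP position; "tool_rot": TCP orientation; "ft_force": force on the tool from outside, world axes, zero at the start; "wrist_torque": the same for the moment, N m; "width": finger opening in m; "grasp_force": force on a finger pad.
Only numpy, scipy, OpenCV 4.12 (cv2) and the standard library are available. Lean on these libraries where they do the work, as an engineer would, in place of code of your own. Each camera call takes 0.05 s, during which the arm holds its last target. There are 200 camera calls.

TASK

Slide the blue adapter plate along its dock bay until about a third of it sticks out over the dock's front edge (the edge nearest the robot), then grip it by that overhanging end and lift it out. Lay it flat on the heater's raised copper bar, centred and lengthwise along the bar, and let go. Leave the silver plate in its bay as it is.

Things in the scene. Friction and masses are not known exactly. Their poses are not given: they have to be found in the camera images.
- blue_plate_center (a point): Centre (half-way up) of a flat blue aluminium plate with 18 dark dimples: 110 mm long (x), 60 wide (y), 8 thick (z), about 0.14 kg. Starts flat in one dock bay, x along the bay away from the robot, front end 10 to 30 mm behind the dock's front edge. Slides easily, stays where left; tips off if over half overhangs. Held firmly at one end it stays level.
- silver_plate_center (a point): Centre of the other plate, bare aluminium, same shape and size, in the other bay. Leave it alone.
- dock_edge (a point): Mid front edge of the dock's deck; x along the bays to the back, y left, z up. Fixed white block 190 mm deep, 152 wide; grey deck 70 mm over the bench. Rails 8 wide, 10 high along y = -72, 0, 72 mm make two bays 64 mm wide at y = -36 and 36, open at both ends: no room for fingers beside a plate, but 50 to 70 mm of bare deck behind it for shut fingers to push.
- heater_top (a point): Centre of the top of the heater's copper bar, 90 mm above the bench. The bar is 90 mm long (x), 34 wide (y) and stands 35 mm above a fixed white housing (150 x 120 mm, 55 high). It is narrower than the plate, so the plate overhangs 13 mm on each side and fingers at its sides have free room down to the housing. z is up.

How it is judged:
On the way, in this order (a step that is already met when the one before it is completed fails the run):
1. the blue plate lies flat on the dock's deck with at least 20 mm of it sticking out over the front edge (x of blue_plate_center in the frame of dock_edge between -0.005 and 0.035 m and z of blue_plate_center in the frame of dock_edge between 0 and 0.009 m and angle between blue_plate_center's own z axis and vertical below 0.1 rad), for 0.2 s.
2. the blue plate is held by the fingers at its front half and lifted at least 20 mm off the deck (contact force between the fingers and blue_plate above 1 N and x of the grasp point in the frame of blue_plate_center below -0.012 m and z of blue_plate_center in the frame of dock_edge above 0.024 m), for 0.2 s.
At the end, for the whole second after the job is handed in: The blue plate rests released, still and flat on the copper bar, its centre within 18 mm of the bar's centre and its length within about 12 degrees of the bar's; the silver plate is within 15 mm of where it started (horizontal distance between blue_plate_center and heater_top below 0.018 m and angle between the x axis of blue_plate_center and the x axis of heater_top, either way round below 0.22 rad and z of blue_plate_center in the frame of heater_top between 0 and 0.009 m and angle between blue_plate_center's own z axis and vertical below 0.08 rad and linear speed of blue_plate below 0.02 m/s and distance of silver_plate_center from where it was at the start of the episode below 0.015 m); the robot touches nothing.
It fails at once if the silver plate is moved more than 15 mm (distance of silver_plate_center from where it was at the start of the episode above 0.015 m).
It also fails if it takes over 50 s, if anything falls off the work surface, if the arm or the gripper's body presses on something with over 40 N, if the wrist force passes 120 N, or if a joint passes its speed limit or range.

## Working session

There is one attempt and no reset: what is moved stays moved. The work goes in short steps, Python scripts to look and compute and a tool call to move; the robot and the scene stay as the last step left them, time stands still between calls to the robot, and variables do not carry over. Pictures are saved under pics/ and viewed, at most 10 in all, crops included, and the job is handed in when it is done.

Besides the shell and the picture viewer there is one more tool, called as name([rows], argument=value, ...), one row to a line, values as JSON. servo_tool: Moves the arm, as the interface text tells. Its arguments: {"type":"object","properties":{"series":{"type":"array"},"grip_force":{"type":"number"}},"required":["series"]}

```bash
mkdir -p pics
python3 - <<'E'
from cell import env, eyes
import cv2, pickle
s=env.read_state(); print(s)
for n in("scene","top"):
    d=eyes.snapshot(n); pickle.dump(d,open(n+'.pkl','wb'))
    cv2.imwrite(f'pics/{n}0.png',d['image'][:,:,::-1]); print(n,d['intrinsics'],d['view'],[k for k in d])
E
```

```text
{'time': 0.0, 'joints': array([ 9.33869470e-01,  1.59058007e-01,  1.59824906e+00,  3.15898161e-05,
        1.38617948e+00, -2.10109560e-01]), 'joint_velocities': array([ 6.50181919e-04, -5.16659538e-05,  7.67197900e-04,  7.56214227e-04,
        5.07075107e-04,  1.68236845e-03]), 'joint_efforts': array([ 7.49071532e-04, -3.96006274e+01, -3.31425405e+01, -1.66880486e-04,
        8.39033397e-03,  1.97766803e-05]), 'position': array([0.2376872 , 0.52291614, 0.23030343]), 'tool_rot': array([ 2.11795199e-01,  9.77313612e-01, -8.56904724e-04, -4.03320038e-04]), 'ft_force': array([-0.19825854,  0.72325947,  0.37137353]), 'wrist_torque': array([ 0.00722036, -0.00257541, -0.05421784]), 'grasp_force': 0.0, 'width': 0.08561384814775885}
scene [[498.95184721   0.         283.80271863]
 [  0.         498.95184721 212.11214562]
 [  0.           0.           1.        ]] [[ 0.67094626  0.74147614  0.00665182 -0.32092124]
 [-0.53333489  0.47633244  0.69904313  0.19090332]
 [ 0.51515532 -0.47256802  0.71504857 -1.03578328]
 [ 0.          0.          0.          1.        ]] ['image', 'intrinsics', 'view']
top [[478.50041982   0.         285.13212176]
 [  0.         478.50041982 210.10069764]
 [  0.           0.           1.        ]] [[ 0.05805023 -0.99829811  0.00557342 -0.04873281]
 [ 0.97496217  0.05789193  0.21470282 -0.52265173]
 [-0.21466007 -0.00702967  0.97666352 -0.84054843]
 [ 0.          0.          0.          1.        ]] ['image', 'intrinsics', 'view']
```

View pics/top0.png

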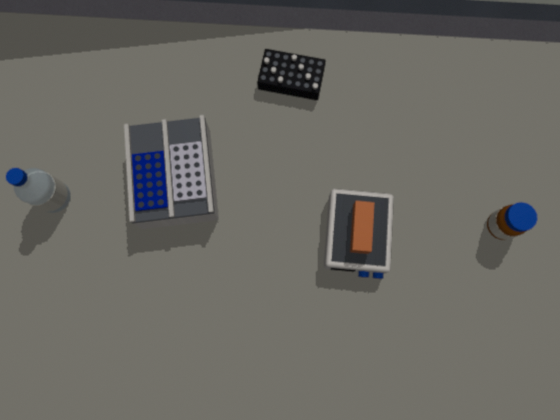

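View pics/scene0.png

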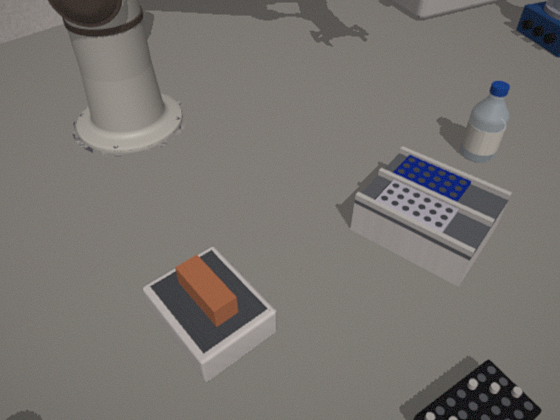

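The top view shows the dock at cols 125-213, rows 117-222, with blue in the left bay, and the heater bar at about (363,227). The scene view shows the same things from the far side. I'll enlarge both to pick corners.

```bash
cat > h.py <<'E'
import numpy as np, cv2, pickle
def ray(d,uv,z):
    K,V=d['intrinsics'],d['view']; uv=np.atleast_2d(np.float64(uv))
    c=np.c_[(uv[:,0]-K[0,2])/K[0,0],-(uv[:,1]-K[1,2])/K[1,1],-np.ones(len(uv))]
    R=V[:3,:3]; o=-R.T@V[:3,3]; w=c@R
    return o+w*((z-o[2])/w[:,2])[:,None]
def proj(d,P):
    K,V=d['intrinsics'],d['view']; c=np.atleast_2d(P)@V[:3,:3].T+V[:3,3]
    return np.c_[K[0,2]+K[0,0]*c[:,0]/-c[:,2],K[1,2]+K[1,1]*c[:,1]/c[:,2]]
def bluemask(im,box):
    h=cv2.cvtColor(im,cv2.COLOR_RGB2HSV); m=cv2.inRange(h,(105,120,40),(130,255,255))
    k=np.zeros_like(m); x0,y0,x1,y1=box; k[y0:y1,x0:x1]=m[y0:y1,x0:x1]
    return cv2.morphologyEx(k,cv2.MORPH_CLOSE,np.ones((9,9),np.uint8))
def rect(d,mask,z):
    ys,xs=np.nonzero(mask); n=max(cv2.findContours(mask,0,1)[0],key=cv2.contourArea)[:,0]
    P=ray(d,n,z)[:,:2]
    return cv2.minAreaRect(np.float32(P*1000))
E
python3 - <<'E'
from h import *
T=pickle.load(open('top.pkl','rb'));S=pickle.load(open('scene.pkl','rb'))
print(rect(T,bluemask(T['image'],(120,110,220,225)),.078))
print(rect(S,bluemask(S['image'],(385,145,480,210)),.078))
def crop(d,x,y,s,w=400,h=300):
    c=d['image'][y:y+h//s,x:x+w//s,::-1]; return cv2.resize(c,(w,h),interpolation=cv2.INTER_CUBIC)
a=crop(T,100,110,3,400,300+60)[:300]
A=np.hstack([cv2.resize(T['image'][112:227,105:225,::-1],(400,383)),cv2.resize(T['image'][180:280,315:410,::-1],(380,400))[:383]])
cv2.imwrite('pics/crop1.png',A)
E
```

```text
((561.7750244140625, 236.83628845214844), (111.31246948242188, 59.74339294433594), 10.559700965881348)
((567.0209350585938, 239.17567443847656), (110.86652374267578, 56.87959671020508), 10.549498558044434)
```

View pics/crop1.png

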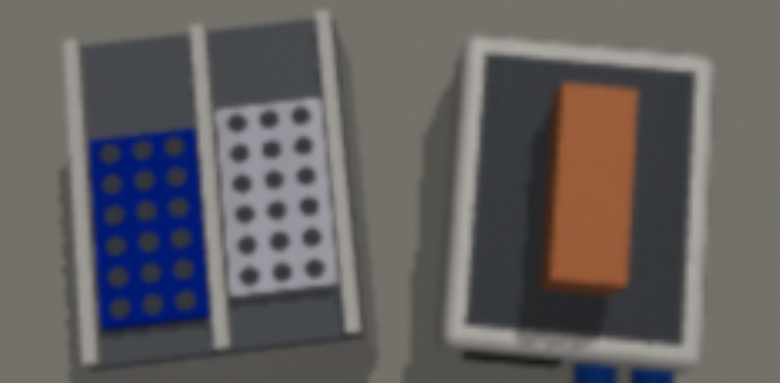

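The crop shows blue front and rear edges, the rail ends at the bottom at about (90,364), (222,348) and (354,332), and the bar top corners (560,83), (638,87), (628,286), (548,283).

Run:
```python
from h import *
T=pickle.load(open('top.pkl','rb'));S=pickle.load(open('scene.pkl','rb'))
L=lambda p:np.array(p)/3.332+[105,112]-.35
R=lambda p:(np.array(p)-[400,0])/4+[315,180]-.37
for d in(T,S): print('cam',-d['view'][:3,:3].T@d['view'][:3,3])
print('rail fronts',ray(T,L([[90,364],[222,348],[354,332]]),.08)*1000)
print('rail backs',ray(T,L([[71,41],[197,26],[322,12]]),.08)*1000)
b=ray(T,R([[560,83],[638,87],[628,286],[548,283]]),.09)*1000;print('bar',b,b.mean(0))
r=cv2.minAreaRect(np.float32(b[:,:2]));print(r)
# orange in scene: fit by hypothesis: render top+sides hull vs mask, both cams
from scipy.optimize import minimize
ob=[]
for d,box in((T,(340,190,390,270)),(S,(160,240,250,340))):
    h=cv2.cvtColor(d['image'],cv2.COLOR_RGB2HSV); m=cv2.inRange(h,(3,100,60),(18,255,255));k=np.zeros_like(m);x0,y0,x1,y1=box;k[y0:y1,x0:x1]=m[y0:y1,x0:x1];ob.append((d,k>0))
def hull(d,x,y,a,zs,l,w):
    c,s=np.cos(a),np.sin(a);P=[[x+c*i*l/2-s*j*w/2,y+s*i*l/2+c*j*w/2,z] for i in(1,-1) for j in(1,-1) for z in zs]
    m=np.zeros((1680,2240),np.uint8);cv2.fillConvexPoly(m,cv2.convexHull(np.int32(np.round((proj(d,P)+.5)*4))),255);return cv2.resize(m,(560,420),interpolation=cv2.INTER_AREA)/255.
def fit(obs,x0,*g):
    f=lambda p:sum(np.abs(hull(d,p[0]/1e3,p[1]/1e3,np.radians(p[2]),*g)-k).sum() for d,k in obs)
    q=minimize(f,x0,method='Nelder-Mead',options=dict(initial_simplex=[x0,np.add(x0,[6,0,0]),np.add(x0,[0,6,0]),np.add(x0,[0,0,5])]));return q.x.round(1),q.fun
c=b.mean(0)
a=np.degrees(np.arctan2(*(b[0]-b[3])[1::-1]));print(a)
for o in(ob,ob[:1],ob[1:]): print('bar fit',fit(o,[c[0],c[1],a],(.055,.09),.09,.034))
bb=[(T,bluemask(T['image'],(120,110,220,225))>0),(S,bluemask(S['image'],(385,145,480,210))>0)]
for o in(bb,bb[:1],bb[1:]): print('blue',fit(o,[564,238,10.5],(.0775,.078),.11,.06))
```

```text
cam [ 0.33196242 -0.02430133  0.9334194 ]
cam [ 0.85072557 -0.34245606  0.60932041]
rail fronts [[483.02394076 258.56380883  80.        ]
 [496.12377183 187.8984366   80.        ]
 [509.29367992 116.85504276  80.        ]]
rail backs [[668.72577666 293.08668693  80.        ]
 [682.13707608 222.58997641  80.        ]
 [694.97389971 152.23453826  80.        ]]
bar [[ 542.83857376 -143.05647126   90.        ]
 [ 543.07530979 -178.44602944   90.        ]
 [ 452.06538868 -175.66159442   90.        ]
 [ 451.31575328 -140.1939831    90.        ]] [ 497.32375638 -159.33951955   90.        ]
((497.19549560546875, -159.32000732421875), (35.4281005859375, 92.88640594482422), 88.24758911132812)
-1.7914116160559062
bar fit (array([ 500. , -158.3,   -1.6]), np.float64(220.65098039215684))
bar fit (array([ 498.1, -160. ,   -1.9]), np.float64(43.54117647058824))
bar fit (array([ 500.5, -158. ,   -2.2]), np.float64(69.52549019607842))
blue (array([563.5, 237.6,  10.8]), np.float64(309.56470588235294))
blue (array([562.2, 237.2,  10.5]), np.float64(48.360784313725496))
blue (array([566.2, 240. ,  10.6]), np.float64(135.65490196078431))
```

```bash
cat >> h.py <<'E'
from scipy.spatial.transform import Rotation as Ro
E0=np.array([495.5,188.]); YD=10.6
def dock(x,y=36.):
    c,s=np.cos(np.radians(YD)),np.sin(np.radians(YD)); return E0+[c*x-s*y,s*x+c*y]
def goal(s,xy,z,yaw):
    """tool down, tool y at yaw+90 deg (world); xy,z mm -> shift mm, rotvec deg in tool axes"""
    R=Ro.from_quat(s['tool_rot']); a=np.radians(yaw+90)
    y=np.array([np.cos(a),np.sin(a),0]); zt=np.array([0,0,-1.]); G=Ro.from_matrix(np.c_[np.cross(y,zt),y,zt])
    p=np.r_[xy,z]-np.array(s['position'])*1000
    print('shift',R.inv().apply(p).round(1),'turn',(R.inv()*G).as_rotvec(degrees=True).round(2))
E
python3 - <<'E'
from h import *; from cell import env
s=env.read_state(); goal(s,dock(155),200,YD); goal(s,dock(155),230,YD); print(dock(155),dock(75))
E
```

```text
shift [-479.5  -79.7   30.4] turn [ -0.09  -0.05 -35.05]
shift [-4.795e+02 -7.970e+01  4.000e-01] turn [ -0.09  -0.05 -35.05]
[641.2327305  251.89813191] [562.59790256 237.18202387]
```

servo_tool([
  [[-50, -8, 0], [0, 0, -4], 0],
  [[-100, -17, 0], [0, 0, -8], 0],
  [[-145, -24, 0], [0, 0, -12], 0],
  [[-193, -32, 0], [0, 0, -16], 0],
  [[-241, -40, 0], [0, 0, -20], 0],
  [[-289, -48, 0], [0, 0, -24], 0],
  [[-337, -56, 0], [0, 0, -28], 0],
  [[-385, -64, 0], [0, 0, -32], 0],
  [[-433, -72, 0], [-0.1, 0, -35], 0],
  [[-479.5, -79.7, 5], [-0.1, 0, -35], 0],
])

```text
time: 1.1
position: [0.6432, 0.2509, 0.2265]
tool_rot: [-0.092, 0.996, 0.001, 0.001]
ft_force: [0.1, 0.7, 0.6]
width: -0.0001
grasp_force: 0.0
```

servo_tool([
  [[0, 0, 0], [0, 0, 0], 0],
  [[0, 0, 0], [0, 0, 0], 0],
])

```text
time: 1.3
position: [0.6417, 0.2514, 0.2249]
tool_rot: [-0.091, 0.996, 0.001, -0.001]
ft_force: [-1.3, 0.2, -0.6]
width: 0.0002
grasp_force: 0.0
```

Run:
```python
from h import *; from cell import env,eyes
s=env.read_state(); print(s['time'],s['position'],s['ft_force'],s['width']);goal(s,dock(155),90,YD); goal(s,dock(155),74,YD)
T=eyes.snapshot('top');cv2.imwrite('pics/t1.png',T['image'][:,:,::-1])
```

```text
1.3 [0.64167991 0.25137227 0.22486368] [-1.2719311   0.15203716 -0.61831254] 0.00019428703382867515
shift [1.000e-01 3.000e-01 1.349e+02] turn [ 0.11 -0.11 -0.16]
shift [1.000e-01 3.000e-01 1.509e+02] turn [ 0.11 -0.11 -0.16]
```

servo_tool([
  [[0, 0, 45], [0, 0, 0], 0],
  [[0, 0, 90], [0, 0, 0], 0],
  [[0, 0, 120], [0, 0, 0], 0],
  [[0, 0, 138], [0, 0, 0], 0],
  [[0, 0, 150], [0, 0, 0], 0],
  [[0, 0, 150], [0, 0, 0], 0],
  [[0, 0, 150], [0, 0, 0], 0],
])

```text
time: 2.05
position: [0.6426, 0.2532, 0.0783]
tool_rot: [-0.092, 0.996, 0.001, 0.002]
ft_force: [0.5, 0.2, -0.1]
width: -0.0004
grasp_force: 0.0
```

Run:
```python
from h import *; from cell import env,eyes
s=env.read_state(); print(s['time'],s['position']*1000,s['ft_force'])
T=eyes.snapshot('top');cv2.imwrite('pics/t2.png',cv2.resize(T['image'][90:240,90:290,::-1],(800,600)))
goal(s,dock(84),74.5,YD)
```

```text
2.05 [642.63752854 253.17384009  78.28366981] [ 0.45000189  0.20467999 -0.07619304]
shift [72.6 -1.   3.5] turn [ 0.1   0.2  -0.03]
```

View pics/t2.png

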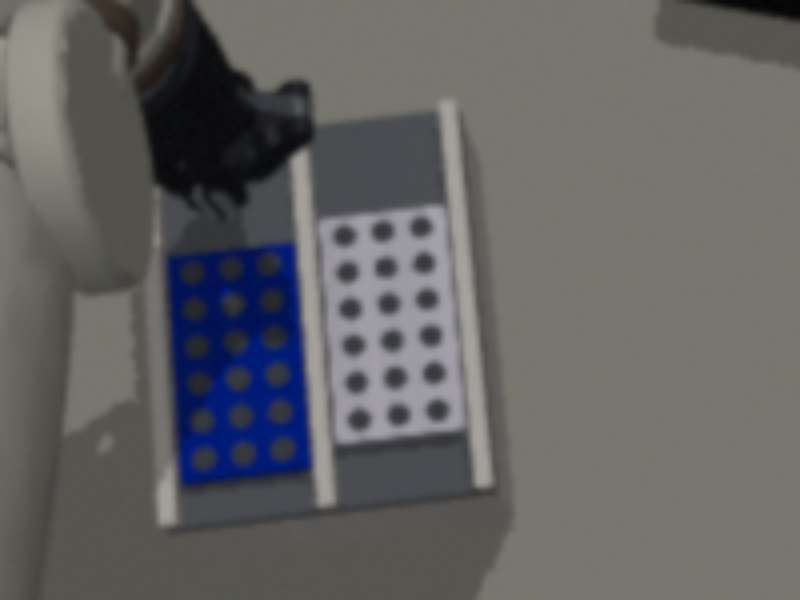

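The fingers (tips about (215,205) in the crop) are in the left bay, clear behind the blue plate's rear edge (row 250).

servo_tool([
  [[0, 0, 0], [0, 0, 0], 0],
  [[0, 0, 0], [0, 0, 0], 0],
])

```text
time: 2.3
position: [0.6424, 0.2527, 0.0778]
tool_rot: [-0.092, 0.996, 0.001, 0.001]
ft_force: [-0.6, 1.0, -0.1]
width: 0.0002
grasp_force: 0.0
```

servo_tool([
  [[0, -1, 2], [0, 0, 0], 0],
  [[0, -1, 3.8], [0, 0, 0], 0],
  [[0, -1, 3.8], [0, 0, 0], 0],
  [[5, -1, 3.8], [0, 0, 0], 0],
  [[11, -1, 3.8], [0, 0, 0], 0],
  [[17, -1, 3.8], [0, 0, 0], 0],
  [[23, -1, 3.8], [0, 0, 0], 0],
  [[29, -1, 3.8], [0, 0, 0], 0],
  [[35, -1, 3.8], [0, 0, 0], 0],
  [[40, -1, 3.8], [0, 0, 0], 0],
])

```text
time: 3.3
position: [0.6019, 0.2442, 0.0726]
tool_rot: [-0.092, 0.996, 0.001, 0.0]
ft_force: [0.4, 0.6, 0.0]
width: -0.0002
grasp_force: 0.2
```

servo_tool([
  [[5, 0, 0], [0, 0, 0], 0],
  [[10, 0, 0], [0, 0, 0], 0],
  [[15, 0, 0], [0, 0, 0], 0],
  [[20, 0, 0], [0, 0, 0], 0],
  [[23, 0, 0], [0, 0, 0], 0],
  [[25, 0, 0], [0, 0, 0], 0],
  [[25, 0, 0], [0, 0, 0], 0],
])

```text
time: 4.0
position: [0.5775, 0.2397, 0.0724]
tool_rot: [-0.092, 0.996, 0.001, -0.0]
ft_force: [0.2, -0.8, 0.0]
width: -0.0
grasp_force: 0.0
```

Run:
```python
from h import *; from cell import env,eyes
s=env.read_state(); print(s['time'],s['position']*1000,s['ft_force'])
T=eyes.snapshot('top');cv2.imwrite('pics/t3.png',cv2.resize(T['image'][90:240,90:290,::-1],(800,600)))
c=max(cv2.findContours(bluemask(T['image'],(120,110,220,245)),0,1)[0],key=cv2.contourArea)[:,0]
P=ray(T,c,.078)[:,:2]*1000-E0; a=np.radians(YD);q=P@np.array([[np.cos(a),-np.sin(a)],[np.sin(a),np.cos(a)]])
print('dock frame x,y range',q.min(0),q.max(0)); goal(s,dock(84),74,YD)
```

```text
4.0 [577.54119303 239.67923778  72.42538675] [ 0.24690573 -0.82747752  0.0186561 ]
dock frame x,y range [-33.51830195   5.69130732] [77.10407238 65.57345387]
shift [ 6.1  0.3 -1.6] turn [ 0.09  0.01 -0.05]
```

View pics/t3.png

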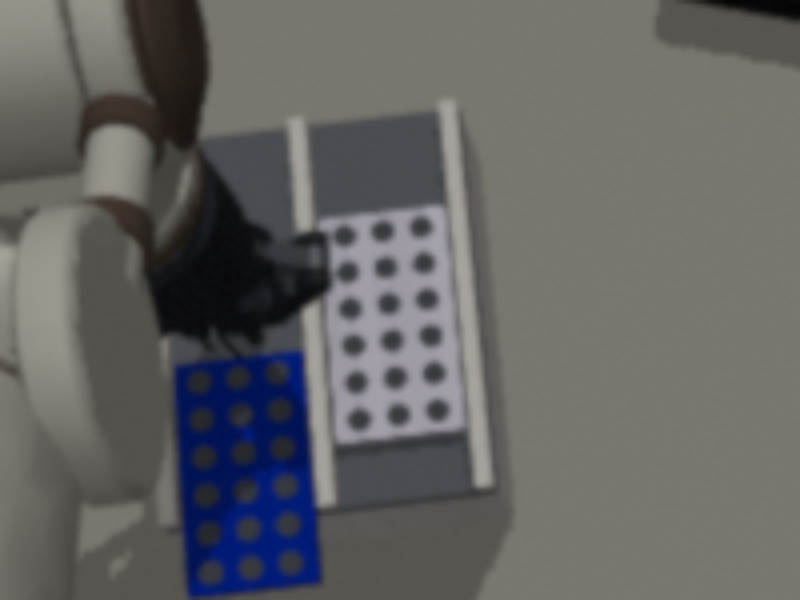

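The blue plate now overhangs the front edge by about 34 mm (lower end at row 595, dock edge at row 520). I'll push another 4 mm, retreat up, and open above the overhang.

servo_tool([
  [[2, 0, 0], [0, 0, 0], 0],
  [[4, 0, 0], [0, 0, 0], 0],
  [[4, 0, 0], [0, 0, 0], 0],
  [[-4, 0, 0], [0, 0, 0], 0],
  [[-6, 0, -20], [0, 0, 0], 0],
  [[-6, 0, -65], [0, 0, 0], 0],
  [[-6, 0, -100], [0, 0, 0], 0],
  [[35, 0, -110], [0, 0, 0], 85],
  [[75, 0, -110], [0, 0, 0], 85],
  [[112, 0, -110], [0, 0, 0], 85],
])

```text
time: 5.05
position: [0.4671, 0.2189, 0.1831]
tool_rot: [-0.092, 0.996, 0.001, 0.001]
ft_force: [-0.5, -0.1, 0.1]
width: 0.043
grasp_force: 0.0
```

servo_tool([
  [[0, 0, 0], [0, 0, 0], 85],
  [[0, 0, 0], [0, 0, 0], 85],
  [[0, 0, 0], [0, 0, 0], 85],
])

```text
time: 5.35
position: [0.4692, 0.2192, 0.1831]
tool_rot: [-0.092, 0.996, 0.001, 0.001]
ft_force: [0.2, 0.0, 0.8]
width: 0.0842
grasp_force: 0.0
```

Run:
```python
from h import *; from cell import env,eyes
s=env.read_state(); print(s['time'],s['position']*1000,s['ft_force'],s['width'])
goal(s,dock(-22),50,YD)
T=eyes.snapshot('top');S=eyes.snapshot('scene');cv2.imwrite('pics/t4.png',np.hstack([cv2.resize(T['image'][90:290,90:223,::-1],(399,600)),cv2.resize(S['image'][90:290,370:503,::-1],(399,600))]))
```

```text
5.35 [469.21953039 219.23302929 183.1269472 ] [0.2016203  0.01302874 0.81838066] 0.0842185538574872
shift [  2.2   0.2 133.1] turn [ 0.09  0.14 -0.07]
```

View pics/t4.png

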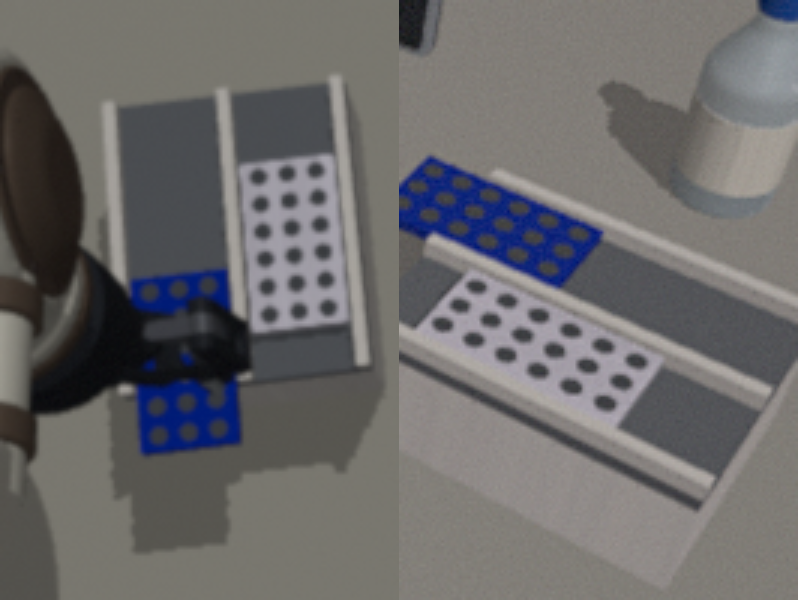

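The plate is flat with its front end overhanging (left view, rows 390-450) and the silver plate untouched. The open gripper is above it, so I descend and grip.

servo_tool([
  [[2, 0, 40], [0, 0, 0], 85],
  [[2, 0, 75], [0, 0, 0], 85],
  [[2, 0, 100], [0, 0, 0], 85],
  [[2, 0, 118], [0, 0, 0], 85],
  [[2, 0, 130], [0, 0, 0], 85],
  [[2, 0, 133], [0, 0, 0], 85],
  [[2, 0, 133], [0, 0, 0], 85],
])

```text
time: 6.15
position: [0.4663, 0.219, 0.0496]
tool_rot: [-0.092, 0.996, 0.001, 0.0]
ft_force: [0.3, 0.2, 0.4]
width: 0.0851
grasp_force: 0.0
```

servo_tool([
  [[0, 0, 0], [0, 0, 0], 45],
  [[0, 0, 0], [0, 0, 0], 45],
  [[0, 0, 0], [0, 0, 0], 45],
  [[0, 0, 0], [0, 0, 0], 45],
  [[0, 0, 0], [0, 0, 0], 45],
  [[0, 0, 0], [0, 0, 0], 45],
  [[0, 0, 0], [0, 0, 0], 45],
], grip_force=100)

```text
time: 6.85
position: [0.4668, 0.2192, 0.0511]
tool_rot: [-0.092, 0.996, 0.001, 0.001]
ft_force: [-1.6, -0.9, 5.9]
width: 0.058
grasp_force: 105.1
```

servo_tool([
  [[0, 0, -3], [0, 0, 0], 45],
  [[0, 0, -8], [0, 0, 0], 45],
  [[0, 0, -16], [0, 0, 0], 45],
  [[0, 0, -28], [0, 0, 0], 45],
  [[0, 0, -44], [0, 0, 0], 45],
  [[0, 0, -62], [0, 0, 0], 45],
  [[0, 0, -82], [0, 0, 0], 45],
  [[0, 0, -95], [0, 0, 0], 45],
  [[0, 0, -100], [0, 0, 0], 45],
  [[0, 0, -100], [0, 0, 0], 45],
])

```text
time: 7.85
position: [0.4662, 0.2188, 0.1502]
tool_rot: [-0.092, 0.996, 0.001, 0.001]
ft_force: [-0.1, 0.1, -1.6]
width: 0.0581
grasp_force: 106.6
```

Run:
```python
from h import *; from cell import env,eyes
s=env.read_state(); print(s['time'],s['position']*1000,s['ft_force'],s['width'],s['grasp_force'])
T=eyes.snapshot('top');S=eyes.snapshot('scene');cv2.imwrite('pics/t5.png',np.hstack([cv2.resize(T['image'][90:290,90:223,::-1],(399,600)),cv2.resize(S['image'][40:240,350:483,::-1],(399,600))]))
a=np.radians(-1.8)
B=np.array([499.,-159]); print(B)
# plate centre is ~39 mm ahead (+x plate) of the TCP
goal(s,B-39*np.array([np.cos(a),np.sin(a)]),150,-1.8)
```

```text
7.85 [466.21370379 218.81266178 150.21631942] [-0.14911206  0.14845057 -1.64831716] 0.05812942432068493 106.60538077354431
[ 499. -159.]
shift [  75.  -369.1   -0.5] turn [ 0.11  0.11 12.35]
```

View pics/t5.png

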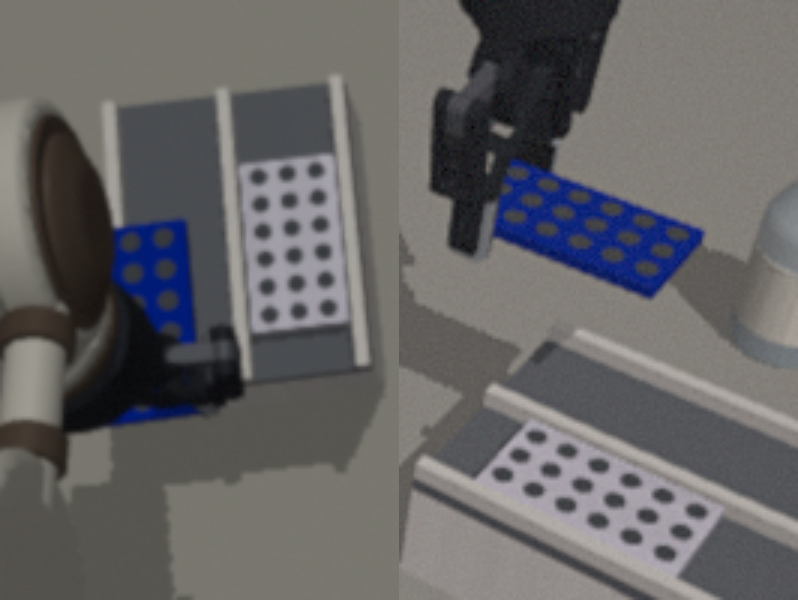

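Held level (scene view: plate at (600,230)) and the silver plate is unmoved. I'll carry it over to the heater.

servo_tool([
  [[2, -10, 0], [0, 0, 0], 45],
  [[6, -28, 0], [0, 0, 0], 45],
  [[10, -50, 0], [0, 0, 0], 45],
  [[15, -74, 0], [0, 0, 0], 45],
  [[20, -98, 0], [0, 0, 0], 45],
  [[25, -122, 0], [0, 0, 0], 45],
  [[30, -146, 0], [0, 0, 0], 45],
  [[35, -170, 0], [0, 0, 0], 45],
  [[40, -194, 0], [0, 0, 0], 45],
  [[45, -218, 0], [0, 0, 0], 45],
])

```text
time: 8.95
position: [0.4605, -0.0052, 0.1482]
tool_rot: [-0.092, 0.996, 0.001, -0.001]
ft_force: [0.1, -0.3, -1.2]
width: 0.0578
grasp_force: 106.7
```

servo_tool([
  [[5, -24, 0], [0, 0, 1], 45],
  [[10, -48, 0], [0, 0, 2], 45],
  [[15, -72, 0], [0, 0, 4], 45],
  [[20, -96, 0], [0, 0, 6], 45],
  [[24, -118, 0], [0, 0, 8], 45],
  [[27, -136, 0], [0, 0, 10], 45],
  [[29, -146, 0], [0, 0, 11.5], 45],
  [[30, -151, 0], [0, 0, 12.4], 45],
  [[30, -151, 0], [0, 0, 12.4], 45],
  [[30, -151, 0], [0, 0, 12.4], 45],
])

```text
time: 9.95
position: [0.4593, -0.1571, 0.1485]
tool_rot: [0.016, 1.0, 0.001, -0.0]
ft_force: [-0.9, 0.1, -0.9]
width: 0.0577
grasp_force: 106.7
```

Run:
```python
from h import *; from cell import env,eyes
s=env.read_state(); print(s['time'],s['position']*1000,s['ft_force'],s['width'],s['grasp_force'])
T=eyes.snapshot('top');S=eyes.snapshot('scene');pickle.dump((T,S),open('p6.pkl','wb'))
cv2.imwrite('pics/t6.png',np.hstack([cv2.resize(T['image'][150:283,300:433,::-1],(400,400)),cv2.resize(S['image'][180:380,130:330,::-1],(400,400))]))
goal(s,[460,-157.8],150,-1.8)
```

```text
9.95 [ 459.33499401 -157.10203438  148.49946491] [-0.86409337  0.07870238 -0.87759782] 0.057652168115600554 106.7113709449768
shift [-0.7 -0.7 -1.5] turn [ 0.13 -0.02 -0.01]
```

View pics/t6.png

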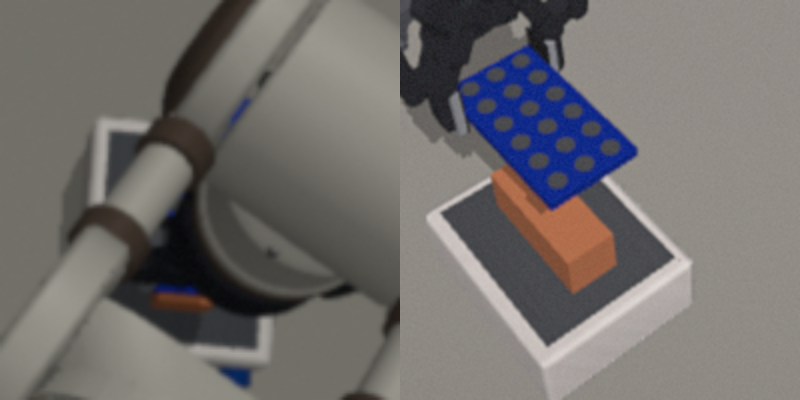

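The scene view shows the plate level above the bar (plate corners at about (637,150), (553,205), (530,47)). I'll measure its offset from the bar in the same camera.

```bash
cat >> h.py <<'E'
from scipy.optimize import minimize
def hull(d,x,y,a,z0,z1,l=.11,w=.06):
    c,s=np.cos(a),np.sin(a);P=[[x+c*i*l/2-s*j*w/2,y+s*i*l/2+c*j*w/2,z] for i in(1,-1) for j in(1,-1) for z in (z0,z1)]
    m=np.zeros((1680,2240),np.uint8);cv2.fillConvexPoly(m,cv2.convexHull(np.int32(np.round((proj(d,P)+.5)*4))),255);return cv2.resize(m,(560,420),interpolation=cv2.INTER_AREA)/255.
def fitplate(d,box,x0,zt):
    k=bluemask(d['image'],box)>0
    out=[]
    f=lambda p:np.abs(hull(d,p[0]/1e3,p[1]/1e3,np.radians(p[2]),zt-.008,zt)-k).sum()
    q=minimize(f,x0,method='Nelder-Mead',options=dict(initial_simplex=[x0,np.add(x0,[6,0,0]),np.add(x0,[0,6,0]),np.add(x0,[0,0,5])]));return q.x.round(1),q.fun
E
python3 - <<'E'
from h import *
T,S=pickle.load(open('p6.pkl','rb'))
for zt in(.172,.176,.180): print(zt,fitplate(S,(130,180,330,290),[499,-159,-1.8],zt))
print(ray(S,[[130+237/2,180+150/2],[130+153/2,180+201/2]],.176)*1000)
E
```

```text
0.172 (array([ 501. , -155.7,   -1. ]), np.float64(205.02745098039213))
0.176 (array([ 503.5, -157. ,   -2. ]), np.float64(277.64705882352945))
0.18 (array([ 507.2, -159.1,   -1.9]), np.float64(347.8235294117647))
[[ 562.00548222 -130.62336631  176.        ]
 [ 559.31373745 -186.39547414  176.        ]]
```

servo_tool([
  [[1, -1, 12], [0, 0, 0], 45],
  [[1, -1, 30], [0, 0, 0], 45],
  [[1, -1, 48], [0, 0, 0], 45],
  [[1, -1, 62], [0, 0, 0], 45],
  [[1, -1, 70], [0, 0, 0], 45],
  [[1, -1, 74], [0, 0, 0], 45],
  [[1, -1, 74], [0, 0, 0], 45],
  [[1, -1, 74], [0, 0, 0], 45],
])

```text
time: 10.85
position: [0.459, -0.1588, 0.0753]
tool_rot: [0.016, 1.0, 0.001, 0.001]
ft_force: [-0.5, -0.2, -1.1]
width: 0.0579
grasp_force: 106.7
```

servo_tool([
  [[0, 0, 0.7], [0, 0, 0], 45],
  [[0, 0, 1.4], [0, 0, 0], 45],
  [[0, 0, 2], [0, 0, 0], 45],
  [[0, 0, 2], [0, 0, 0], 45],
])

```text
time: 11.25
position: [0.4586, -0.1586, 0.0728]
tool_rot: [0.016, 1.0, 0.001, 0.0]
ft_force: [-0.2, -0.7, -2.0]
width: 0.058
grasp_force: 106.7
```

Run:
```python
from h import *; from cell import env,eyes
s=env.read_state(); print(s['time'],s['position']*1000,s['ft_force'],s['wrist_torque'])
S=eyes.snapshot('scene')
for zt in(.095,.098,.101): print(zt,fitplate(S,(130,200,330,340),[499,-159,-1.8],zt))
cv2.imwrite('pics/t7.png',cv2.resize(S['image'][180:380,130:330,::-1],(600,600)))
```

```text
11.25 [ 458.55963413 -158.60522591   72.81233526] [-0.18535302 -0.72698026 -2.01746967] [-0.00840831  0.07454441  0.00488682]
0.095 (array([ 499.4, -157. ,   -1.5]), np.float64(143.35686274509806))
0.098 (array([ 501.2, -158.1,   -1.4]), np.float64(173.95294117647057))
0.101 (array([ 504.1, -159.4,   -1.8]), np.float64(215.73725490196077))
```

View pics/t7.png

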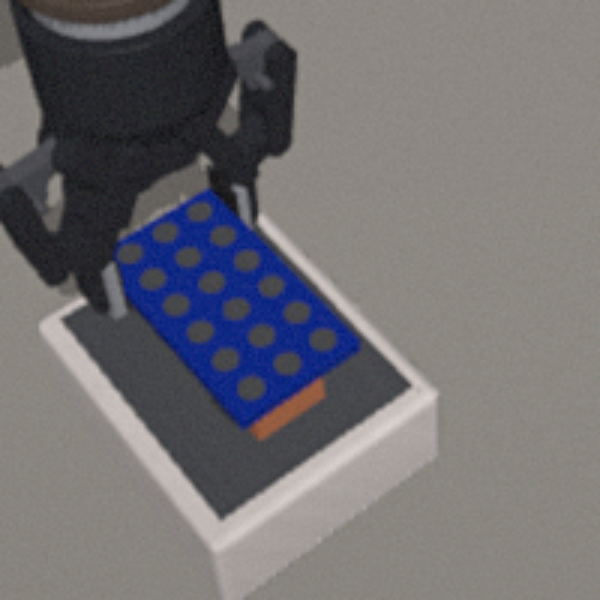

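The plate is centred on the bar (bar end visible at (290,408), about symmetric), with no contact yet. I'll creep down the last 2-3 mm.

servo_tool([
  [[0, 0, 0.5], [0, 0, 0], 45],
  [[0, 0, 1], [0, 0, 0], 45],
  [[0, 0, 1.5], [0, 0, 0], 45],
  [[0, 0, 1.5], [0, 0, 0], 45],
])

```text
time: 11.7
position: [0.4586, -0.1586, 0.0715]
tool_rot: [0.016, 1.0, 0.001, 0.0]
ft_force: [-1.9, 1.1, 1.2]
width: 0.058
grasp_force: 107.0
```

servo_tool([
  [[0, 0, 0.4], [0, 0, 0], 45],
  [[0, 0, 0.7], [0, 0, 0], 45],
  [[0, 0, 0.7], [0, 0, 0], 45],
])

```text
time: 12.0
position: [0.4586, -0.1587, 0.0715]
tool_rot: [0.016, 1.0, 0.001, -0.0]
ft_force: [-4.0, 2.2, 8.2]
width: 0.0578
grasp_force: 107.7
```

servo_tool([
  [[0, 0, -0.4], [0, 0, 0], 45],
  [[0, 0, -0.4], [0, 0, 0], 62],
  [[0, 0, -0.4], [0, 0, 0], 70],
  [[0, 0, -0.4], [0, 0, 0], 80],
  [[0, 0, -0.4], [0, 0, 0], 85],
  [[0, 0, -0.4], [0, 0, 0], 85],
  [[0, 0, -0.4], [0, 0, 0], 85],
], grip_force=20)

```text
time: 12.7
position: [0.4585, -0.1586, 0.0709]
tool_rot: [0.016, 1.0, 0.001, 0.0]
ft_force: [0.6, 0.9, 0.3]
width: 0.085
grasp_force: 0.0
```

servo_tool([
  [[0, 0, -10], [0, 0, 0], 85],
  [[0, 0, -30], [0, 0, 0], 85],
  [[0, 0, -60], [0, 0, 0], 85],
  [[0, 0, -95], [0, 0, 0], 85],
  [[0, 0, -120], [0, 0, 0], 85],
  [[0, 0, -130], [0, 0, 0], 85],
  [[0, 0, -130], [0, 0, 0], 85],
  [[0, 0, -130], [0, 0, 0], 85],
  [[0, 0, -130], [0, 0, 0], 85],
])

```text
time: 13.6
position: [0.4576, -0.1582, 0.1991]
tool_rot: [0.016, 1.0, 0.002, -0.001]
ft_force: [0.4, 0.4, -0.5]
width: 0.0848
grasp_force: 0.0
```

Run:
```python
from h import *; from cell import env,eyes
s=env.read_state(); print(s['time'],s['position']*1000,s['ft_force'],s['width'],abs(s['joint_velocities']).max())
S=eyes.snapshot('scene')
for zt in(.095,.098): print(zt,fitplate(S,(130,200,330,340),[499,-159,-1.8],zt))
cv2.imwrite('pics/t8.png',cv2.resize(S['image'][130:380,130:530,::-1],(800,500)))
```

```text
13.6 [ 457.56029228 -158.17886379  199.09391777] [ 0.35868392  0.36661793 -0.47449859] 0.0848089576390113 0.0024148250270077092
0.095 (array([ 500.3, -157.7,   -1.2]), np.float64(105.72156862745098))
0.098 (array([ 502.6, -159. ,   -0.7]), np.float64(142.09411764705882))
```

View pics/t8.png

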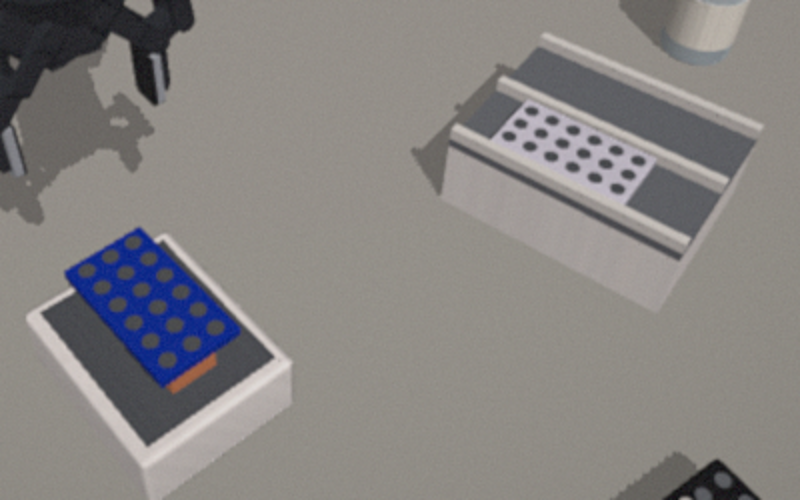

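The plate lies flat and centred on the bar (150,305), released, the silver plate is in its bay, and the gripper is clear.

```bash
python3 -c "
from cell import env
print(env.job_done())"
```

```text
the job is handed in; nothing more can be done
None
```

I slid the blue plate out, lifted it by its overhanging end and laid it flat on the copper bar, about 2–3 mm off centre and within 1–2° of lengthwise by camera. I let go, left the silver plate in its bay, and handed the job in at about 14 s; no verdict came back.

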